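Click the socket onto the cam clamp and lock the amplifier

ROBOT

A 6-joint arm with a two-finger parallel gripper is mounted at the origin on the work surface. World frame = base frame: x ahead of the robot, y to its left, z up, the work surface at z = 0. Lengths are in m, angles in degrees, forces in N, time in s.
With the tool pointing down it reaches from about 0.375 to 0.9 m from the base axis. Payload 3.1 kg.
Tool frame: the origin (TCP) lies at the centre of the arm's flange, where the gripper is bolted on; the fingertips stand 182 mm ahead of it and the grasp point (between the pads) lies 164 mm ahead of it; x points along the fingers, z is the direction in which the jaws open and shut, and the axes are right-handed (so a half turn about x gives the same grasp; the last joint's range is limited). The gripper opens to 87 mm and grips with 3 to 60 N. Pads are 19 mm wide; open, the fingers measure 117 mm over their backs; the gripper's body (75 mm by 190 mm) begins 51 mm behind the grasp point.
Start: joints at [-79.956, 30.224, 82.088, -0, 67.689, -10.227], TCP at [0.217, -0.586, 0.405] pointing down, gripper open.
Joint ranges: [-176.69, 176.69], [-43.24, 126.21], [12.49, 139.97], [-82, 262], [0, 151.66], [-163.58, 163.58]. Speed limits (degrees/s): [159.86, 159.86, 180, 180, 180, 180].

INTERFACE

Orientations are given as a 3x3 rotation matrix whose columns are the frame's x, y, z axes.
In Python, from rig import bot gives the robot as it stands.
- The arm moves only by the shell command python3 -m crank 'ROWS' [OPENING]. ROWS is JSON, a list of rows, each an object with "offset": the shift along the tool's x, y, z in m, a list of three; "spin": the turn about the tool's x in rad. A call has 1 to 12 rows; each row shifts and turns the commanded pose from where the row before left it, along the tool's axes as they then stand; what a row does not reach is not made up. A row lasts 1/10 s, in which the tool goes at most 50 mm and 8.59 degrees, less where a joint would pass 70% of its speed; a pose out of reach is approached as far as the arm can. A call is refused whole if a number of a shift passes 0.05 or a number of a turn 0.15, either way. A call with a gripper value outside its range is refused whole. OPENING is the finger opening in m, from 0 to 0.087, set as the call begins (- or left out, the last holds). The fingers move at their own pace and stop on an object; the grip force is fixed at half the most. Time passes only in rows, so rows that do not move let the fingers close. It gives the time, the measured TCP pose, the force and the opening at its end, in the units of the state.
- bot.read_state(): the state, without advancing time (a new reading comes with each control period).
- bot.capture(name): name is "scene" or "top" or "wrist"; returns a dict with "pixels" (400x640x3 uint8, blue, green, red), "depth" (400x640 float32, m along the optical axis (not along the pixel's ray), 0 where there is no reading), "K" (3x3 intrinsics, pixels), "world_to_cam" (4x4, takes a point from world to camera coordinates). Camera axes: x right, y up, looking along -z (the intrinsics and any distortion apply to the point x, -y, -z); pixel columns grow to the right and rows downward; lengths in m; the calibration is good to about 2 mm. A picture is of the moment at which its call begins.
- bot.hand_in(): hands the job in, once; it reports no verdict.
Trained networks look in a picture, given as the dict that the camera call returned (one of the last four; its "shot" number tells which), for a name from the list of things; names that differ only in an ending like _2 or _b are one class to them, and where a whole thing is asked for, a point or a joint stands for the part that bears it (a point fixed in the world has none). Each returns a list of dicts, best first, with "p" (0 to 1); they miss things now and then, are a little off and sometimes report something else, mostly with a low value. They report only what shows in the picture. A call takes as long as a camera call. They do not tell look-alikes from the thing itself.
- bot.regions_of(label, picture): "region" (400x640 bool, what is visible of it) and "extent" ([centre column, centre row, width, height] in pixels, round what is visible of it).
The state is a dict: "time_s": time; "joint_positions": joint angles; "qvel": joint speeds; "tau": joint torques, N m; "position": TCP position; "tcp_rot": TCP orientation; "force": force on the tool from outside, world axes, zero at the start; "moment": the same for the moment, N m; "opening": opening from 0.0 (shut) to 1.0 (fully open).
Only numpy, scipy, OpenCV 4.12 (cv2) and the standard library are available. Lean on these libraries where they do the work, as an engineer would, in place of code of your own. Each camera call takes 0.05 s, during which the arm holds its last target.

TASK

Pick up the large square-bodied socket and push it onto the square drive of the fixture's cam clamp, firmly but without forcing it, until the spring ball clicks and the socket sits fully home. Then use it to turn the clamp clockwise (seen from above) to its end stop, so that the cam lies over the amplifier's edge, and let go, leaving the socket on the drive and the other two sockets where they stand.

Things in the scene. Friction and masses are not known exactly. Their poses are not given: they have to be found in the camera images.
- socket: The socket to use: plain steel, square body 36 mm wide and 50 mm tall, standing upright on the bench, 0.17 to 0.31 kg, a dark six-sided recess on top. Origin: centre of its underside; z up along its axis; x and y square to its four flat sides. Its underside has a square drive hole (see socket_hole).
- socket_hole (a point): Inner end of the socket's square drive hole, on its axis 27 mm above the underside (axes as the socket's). The hole is 20.2 mm wide, its sides parallel to the outer flats, with a chamfer 1.5 mm wide and 3 mm deep at the mouth. A groove for the spring ball runs round all four walls 8.5 to 15.5 mm above the underside, so any quarter turn fits.
- socket_small: Another socket, to be left alone: square steel body only 26 mm wide, 50 mm tall, standing upright. Origin: centre of its underside.
- socket_round: Another socket, to be left alone: round steel body 44 mm across, 62 mm tall, standing upright. Origin: centre of its underside.
- fixture: Fixed aluminium base plate, 150 mm (x) by 270 mm (y, from -65 to +205), 12 mm thick, with the cam clamp and an open amplifier module (130 mm wide, y from +48 to +190, up to 69 mm above the bench). Origin: on the bench under the clamp's nominal axis; z up. Pressing the socket on the clamp with over 45 N, or wrenching against its end stop with more than about 1 N m, damages it.
- drive_seat (a point): Nominal centre of the clamp's shoulder, 56 mm above the bench (axes as the fixture's): a round steel collar 33 mm across on which a fully seated socket's underside rests. The clamp is bolted through slots: its true axis lies up to 7 mm from here along each of the fixture's x and y, which is not measured, and stays put when pushed.
- drive_top (a point): Nominal centre of the top of the steel square drive, 24 mm above the shoulder. It points up, is 19 mm wide, with sharp edges; a spring ball stands 2.5 mm out of one side 12 mm above the shoulder. It meets the socket when the underside is about 14 mm above the shoulder; pushing past takes about 5 to 15 N; the click comes at about 4 mm.
- cam (a joint): Clamp angle about its vertical axis, rad, growing clockwise seen from above; starts at 0 to 0.25, hard stop at 1.25, where its 65 mm arm (29 to 39 mm above the bench) lies over the amplifier's edge. The square drive's sides are turned clockwise by this angle from the fixture's x and y. Dry friction of 0.2 N m holds it where it is left.
Not all that is in view belongs to the job. Leave any pink look-alike of the socket alone.

How it is judged (in metres and radians):
On the way:
1. the socket is pushed fully home on the square drive (underside within 1.8 mm of the shoulder, upright) while the clamp is still near its start (below 0.6 rad) (z of socket in the frame of drive_seat between -0.004 and 0.0018 m and horizontal distance between socket and drive_seat below 0.011 m and angle between socket's own z axis and vertical below 0.08 rad and value of joint cam below 0.6 rad), for 0.2 s.
At the end, for the whole second after the job is handed in: The clamp is turned past 1.15 rad (stop at 1.25), the socket sits on its drive, underside within 1.11 mm of the shoulder, upright within 0.08 rad, within 11 mm of the nominal axis, released and at rest; the other two sockets are within 30 mm of where they stood (value of joint cam above 1.15 rad and z of socket in the frame of drive_seat between -0.004 and 0.0018 m and horizontal distance between socket and drive_seat below 0.011 m and angle between socket's own z axis and vertical below 0.08 rad and linear speed of socket below 0.02 m/s and distance of each of socket_small, socket_round from where it was at the start of the episode below 0.03 m); the robot touches nothing.
It fails at once if the socket is pressed on the fixture with more than 45 N (before the clamp is near its stop) (contact force between socket and fixture above 45 N and value of joint cam below 1.15 rad).
It fails at once if the socket is wrenched against the clamp's end stop with more than 150 N at the square's faces (about 1 N m) (contact force between socket and fixture above 150 N).
It fails at once if one of the other sockets is moved by more than 30 mm (distance of any of socket_small, socket_round from where it was at the start of the episode above 0.03 m).
It also fails if it takes over 67 s, if anything falls off the work surface, if the arm or the gripper's body presses on something with over 40 N, if the wrist force passes 120 N, or if a joint passes its speed limit or range.

## Working session

There is one attempt and no reset: what is moved stays moved. The work goes in short steps, Python scripts to look and compute and a shell command to move; the robot and the scene stay as the last step left them, time stands still between calls to the robot, and variables do not carry over. Pictures are saved under pics/ and viewed, and the job is handed in when it is done.

```bash
ls; mkdir -p pics
python3 - <<'E'
from rig import bot
import cv2,numpy as np,pickle
s=bot.read_state()
for k in s: print(k,np.round(s[k],4).tolist())
for n in ["scene","top","wrist"]:
    p=bot.capture(n)
    cv2.imwrite(f"pics/{n}0.png",p["pixels"])
    pickle.dump(p,open(f"{n}0.pkl","wb"))
    print(n,p["K"].tolist(),np.round(p["world_to_cam"],3).tolist(), [k for k in p])
E
```

```text
pics
time_s 0.0
joint_positions [-79.9567, 30.2801, 82.1576, 0.0022, 67.6877, -10.2273]
qvel [-0.0009, 0.0008, 0.0944, 0.0304, -0.0644, 0.104]
tau [0.0012, -44.0031, -17.659, 0.0633, 0.0581, -0.0002]
position [0.2165, -0.5859, 0.4038]
tcp_rot [[-0.0003, 0.9381, 0.3464], [0.0022, 0.3464, -0.9381], [-1.0, 0.0004, -0.0021]]
force [0.3743, -0.4786, 0.9127]
moment [0.0166, -0.0008, 0.0064]
opening 1.0005
scene [[377.10322189397726, 0.0, 313.3776033030646], [0.0, 377.10322189397726, 199.72043299335738], [0.0, 0.0, 1.0]] [[-0.411, 0.912, -0.008, 0.282], [-0.542, -0.237, 0.806, 0.171], [0.733, 0.335, 0.592, -1.038], [0.0, 0.0, 0.0, 1.0]] ['pixels', 'depth', 'K', 'world_to_cam', 'shot']
top [[514.4199741268078, 0.0, 314.56478059292067], [0.0, 514.4199741268078, 206.16300382474594], [0.0, 0.0, 1.0]] [[-0.016, -1.0, -0.017, -0.05], [0.999, -0.017, 0.049, -0.465], [-0.049, -0.017, 0.999, -0.939], [0.0, 0.0, 0.0, 1.0]] ['pixels', 'depth', 'K', 'world_to_cam', 'shot']
wrist [[308.57878481947745, 0.0, 313.665636557816], [0.0, 308.57878481947745, 201.0869810955617], [0.0, 0.0, 1.0]] [[0.346, -0.938, -0.002, -0.623], [0.902, 0.333, -0.276, 0.035], [0.259, 0.093, 0.961, -0.391], [0.0, 0.0, 0.0, 1.0]] ['pixels', 'depth', 'K', 'world_to_cam', 'shot']
```

View pics/scene0.png

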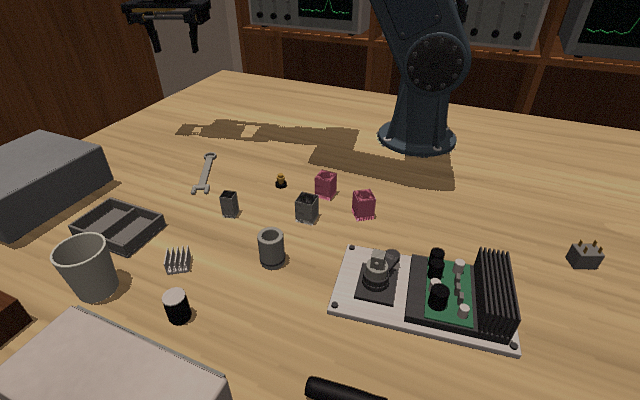

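View pics/top0.png

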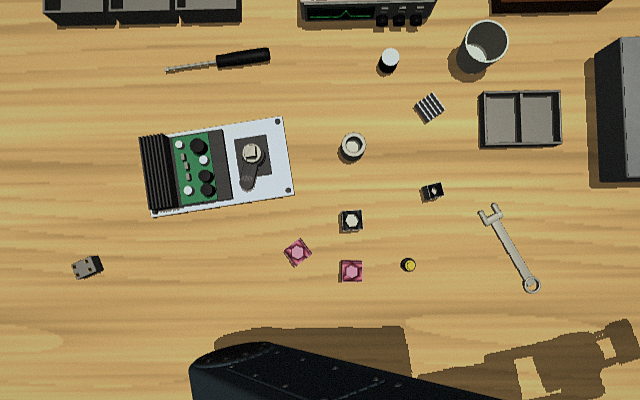

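View pics/wrist0.png

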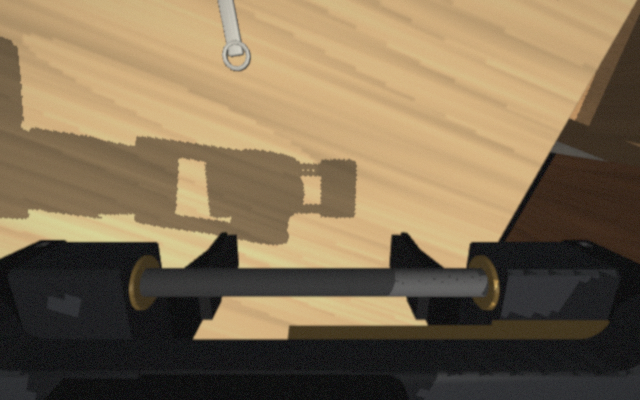

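```bash
cat > h.py <<'E'
import numpy as np,cv2
def world(p,m=None,uv=None):
    K=p["K"];T=np.linalg.inv(p["world_to_cam"]);d=p["depth"]
    if uv is None:
        v,u=np.nonzero(m&(d>0)); z=d[v,u]
    else:
        u,v,z=uv
    c=np.stack([(u-K[0,2])/K[0,0]*z,-(v-K[1,2])/K[1,1]*z,-z,np.ones_like(z)],-1)
    return (c@T.T)[...,:3]
def atz(p,uv,h):
    # intersect pixel rays w/ plane z=h
    uv=np.atleast_2d(np.asarray(uv,float));K=p["K"];T=np.linalg.inv(p["world_to_cam"])
    d=np.stack([(uv[:,0]-K[0,2])/K[0,0],-(uv[:,1]-K[1,2])/K[1,1],-np.ones(len(uv))],-1)@T[:3,:3].T
    o=T[:3,3]; return o+d*((h-o[2])/d[:,2])[:,None]
def proj(p,X):
    X=np.atleast_2d(X);c=X@p["world_to_cam"][:3,:3].T+p["world_to_cam"][:3,3];K=p["K"]
    return np.stack([K[0,0]*c[:,0]/-c[:,2]+K[0,2],K[1,1]*-c[:,1]/-c[:,2]+K[1,2]],-1)
E
python3 - <<'E'
from rig import bot
from h import *
import pickle
for n in ["top","scene"]:
    p=bot.capture(n); pickle.dump(p,open(f"{n}1.pkl","wb"))
    for l in ["socket","socket_small","socket_round","fixture","cam","drive_top"]:
        try: R=bot.regions_of(l,p)
        except Exception as e: print(l,e);continue
        for r in R[:4]:
            w=world(p,r["region"]); 
            print(n,l,round(r["p"],2),np.round(r["extent"]).tolist(),r["region"].sum(),"zmax",np.round(np.percentile(w[:,2],[2,50,95]),3) if len(w) else None, "xy",np.round(np.median(w[:,:2],0),3))
p=pickle.load(open("top1.pkl","rb"))["pixels"]
a=cv2.resize(p[180:300,270:470],None,fx=4,fy=4,interpolation=cv2.INTER_CUBIC);cv2.imwrite("pics/c1.png",a)
a=cv2.resize(p[110:220,140:300],None,fx=5,fy=5,interpolation=cv2.INTER_CUBIC);cv2.imwrite("pics/c2.png",a)
E
```

```text
top socket 0.84 [350.0, 219.0, 23.0, 18.0] 413 zmax [0.029 0.048 0.052] xy [ 0.437 -0.125]
top socket 0.62 [298.0, 250.0, 26.0, 22.0] 413 zmax [0.028 0.048 0.052] xy [ 0.382 -0.026]
top socket_small 0.83 [432.0, 191.0, 25.0, 13.0] 305 zmax [-0.001  0.047  0.051] xy [ 0.486 -0.268]
top socket_small 0.27 [252.0, 168.0, 22.0, 41.0] 682 zmax [0.035 0.039 0.08 ] xy [0.541 0.055]
top socket_round 0.83 [354.0, 147.0, 28.0, 28.0] 577 zmax [0.013 0.056 0.063] xy [ 0.569 -0.128]
top fixture 0.67 [217.0, 167.0, 156.0, 101.0] 11883 zmax [0.008 0.026 0.068] xy [0.538 0.122]
top fixture 0.32 [432.0, 191.0, 23.0, 17.0] 300 zmax [0.001 0.047 0.051] xy [ 0.486 -0.269]
top fixture 0.16 [353.0, 219.0, 22.0, 15.0] 413 zmax [0.029 0.048 0.052] xy [ 0.437 -0.125]
top cam 0.56 [253.0, 166.0, 27.0, 48.0] 734 zmax [0.029 0.039 0.08 ] xy [0.541 0.054]
top drive_top 0.82 [215.0, 168.0, 155.0, 100.0] 11658 zmax [0.009 0.026 0.068] xy [0.538 0.122]
scene socket 0.89 [362.0, 207.0, 27.0, 31.0] 680 zmax [0.001 0.036 0.051] xy [ 0.393 -0.025]
scene socket 0.86 [325.0, 186.0, 23.0, 30.0] 553 zmax [0.003 0.036 0.052] xy [ 0.363 -0.119]
scene socket 0.68 [307.0, 208.0, 28.0, 34.0] 708 zmax [0.001 0.036 0.052] xy [ 0.454 -0.123]
scene socket_small 0.83 [231.0, 203.0, 24.0, 25.0] 448 zmax [0.002 0.034 0.051] xy [ 0.498 -0.268]
scene socket_round 0.71 [272.0, 248.0, 28.0, 48.0] 1007 zmax [0.005 0.046 0.063] xy [ 0.583 -0.124]
scene fixture 0.77 [425.0, 302.0, 192.0, 112.0] 15507 zmax [0.005 0.027 0.069] xy [0.574 0.141]
scene cam 0.9 [380.0, 266.0, 36.0, 39.0] 958 zmax [0.032 0.047 0.081] xy [0.568 0.056]
scene drive_top 0.76 [425.0, 301.0, 192.0, 114.0] 15464 zmax [0.005 0.027 0.069] xy [0.574 0.141]
```

View pics/c1.png

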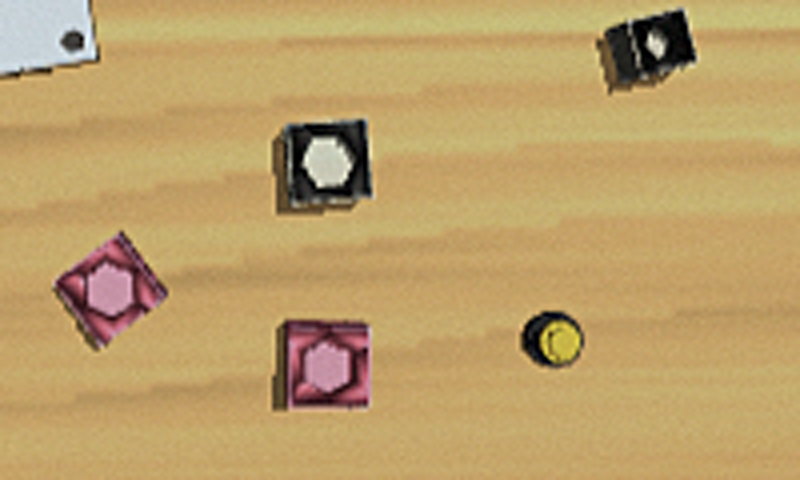

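View pics/c2.png

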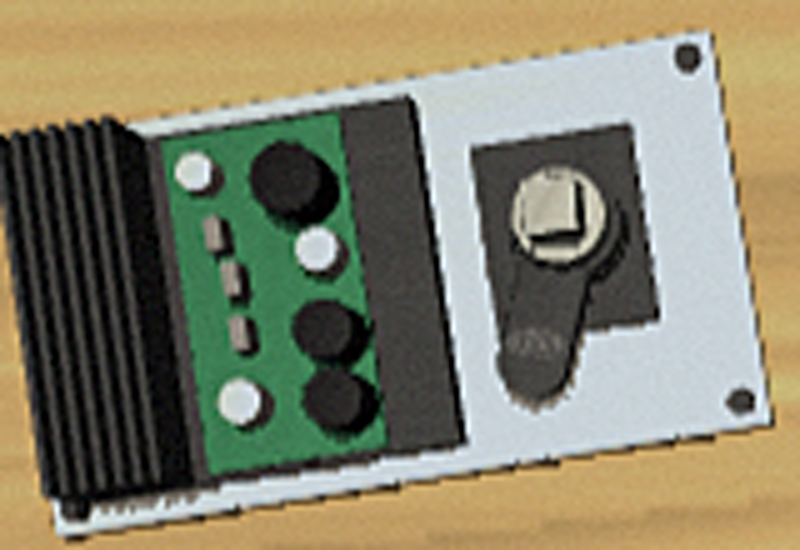

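Candidates in top view: the plain steel square at (350,220) has the full 36 mm body, so it is the target. The one at (432,191) is narrower (small), (354,147) is round, and (297,252) and (351,271) are pink look-alikes. The crop confirms this. The fixture's drive is at about (251,153), with the cam arm pointing towards the robot. Next I measure precisely.

Run:
```python
from h import *
import pickle
for n in ["top","scene"]:
    p=pickle.load(open(n+"1.pkl","rb"))
    d=p["depth"]; full=np.ones(d.shape,bool)&(d>0)
    v,u=np.nonzero(full); W=world(p,full)
    def sel(c,r,z0,z1): return (np.hypot(W[:,0]-c[0],W[:,1]-c[1])<r)&(W[:,2]>z0)&(W[:,2]<z1)
    def rep(name,m,h):
        px=np.stack([u[m],v[m]],-1).astype(float)
        X=atz(p,px,h)[:,:2]
        r=cv2.minAreaRect((X*1000).astype(np.float32)); 
        print(n,name,m.sum(),"rect mm",np.round(r[0],1),np.round(r[1],1),round(r[2],1),"z med",np.round(np.median(W[m,2]),4),"mean",np.round(X.mean(0)*1000,1))
    rep("socket",sel((.437,-.125),.035,.046,.06),.05)
    rep("small",sel((.486,-.268),.035,.046,.06),.05)
    rep("round",sel((.569,-.128),.035,.058,.07),.062)
    rep("drive",sel((.56,.055),.03,.074,.09),.08)
    rep("collar",sel((.56,.055),.035,.05,.062),.056)
    rep("arm",sel((.54,.055),.09,.034,.045)&(W[:,1]<.10),.039)
    rep("plate",sel((.54,.1),.22,.006,.09),.012)
    rep("pink1",sel((.382,-.026),.035,.046,.06),.05)
    rep("pink2",sel((.355,-.12),.035,.046,.06),.05)
```

```text
top socket 274 rect mm [ 436.8 -124.1] [35.9 36. ] 3.3 z med 0.0493 mean [ 437. -124.]
top small 170 rect mm [ 486.9 -271.6] [25.7 26.9] 13.1 z med 0.049 mean [ 487.  -271.7]
top round 277 rect mm [ 569.4 -128.7] [41.9 42.1] 54.9 z med 0.0611 mean [ 569.3 -128.5]
top drive 130 rect mm [558.1  51.7] [19.6 19.6] 5.3 z med 0.0791 mean [558.2  51.7]
top collar 133 rect mm [558.4  51.6] [31.6 31.3] 44.1 z med 0.0552 mean [555.5  49.3]
top arm 451 rect mm [536.4  54.5] [39.1 83.1] 83.8 z med 0.0381 mean [526.5  58.1]
top plate 13100 rect mm [575.5  76.3] [381.7 362.6] 67.4 z med 0.0257 mean [548.8 115.6]
top pink1 278 rect mm [381.6 -25.8] [35.6 35.9] 35.9 z med 0.0496 mean [381.5 -25.9]
top pink2 291 rect mm [ 345.6 -122.4] [35.1 35. ] 88.9 z med 0.0493 mean [ 346.  -122.8]
scene socket 209 rect mm [ 439.7 -125.4] [42.3 39.1] 1.4 z med 0.0507 mean [ 440.1 -125.1]
scene small 128 rect mm [ 490.4 -272.9] [33.7 28.8] 11.8 z med 0.0505 mean [ 490.  -272.7]
scene round 277 rect mm [ 573.2 -129.1] [44.5 43.6] 23.8 z med 0.0622 mean [ 573.3 -129.3]
scene drive 155 rect mm [563.1  51. ] [26.8 19.1] 4.4 z med 0.0804 mean [562.5  50.9]
scene collar 212 rect mm [565.  51.] [33.8 32.6] 7.7 z med 0.0564 mean [567.2  52. ]
scene arm 416 rect mm [539.2  52.7] [40.5 88.1] 84.4 z med 0.0392 mean [542.3  58.9]
scene plate 16683 rect mm [544.   59.6] [423.2 398.5] 72.7 z med 0.0273 mean [544.4 122.7]
scene pink1 205 rect mm [384.6 -27.5] [42.3 37.7] 33.4 z med 0.0504 mean [384.9 -27.1]
scene pink2 170 rect mm [ 349.8 -123.6] [38.2 44.3] 89.1 z med 0.0505 mean [ 349.9 -123.5]
```

```bash
cat >> h.py <<'E'
def to(s,xyz,psi):
    R=np.array(s["tcp_rot"]);P=np.array(s["position"])
    y=np.degrees(np.arctan2(R[1,2],R[0,2]))
    d=np.array(xyz)-P
    a=np.radians(psi);Rt=np.array([[0,-np.sin(a),np.cos(a)],[0,np.cos(a),np.sin(a)],[-1,0,0]])
    print("t",s["time_s"],"yaw",round(y,2),"pos",np.round(P,4).tolist(),"tilt",np.round(R[2],4).tolist(),"SPIN rad",round(-np.radians((psi-y+180)%360-180),4),"| offset after spin",np.round(Rt.T@d,4).tolist(),"now",np.round(R.T@d,4).tolist(),"F",np.round(s["force"],1).tolist(),"M",np.round(s["moment"],2).tolist(),"open",round(float(s["opening"])*87,1))
E
python3 -m crank '[{"offset":[0,0,0],"spin":-0.1415},{"offset":[0,0,0],"spin":-0.1415},{"offset":[0,0,0],"spin":-0.1415},{"offset":[0,0,0],"spin":-0.1415},{"offset":[0,0,0],"spin":-0.1415},{"offset":[0,0,0],"spin":-0.1415},{"offset":[0,0,0],"spin":-0.1415},{"offset":[0,0,0],"spin":-0.1415},{"offset":[0,0,0],"spin":-0.1415}]' 0.06
python3 -c "
from h import *
from rig import bot
to(bot.read_state(),[.4369,-.124,.26],3.3)"
```

```text
time_s: 1.75
position: [0.2166, -0.5863, 0.4047]
tcp_rot: [[0.0, -0.062, 0.998], [0.0, 0.998, 0.062], [-1.0, 0.0, 0.0]]
force: [0.0, 0.4, 0.1]
opening: 0.689
t 1.75 yaw 3.57 pos [0.2166, -0.5863, 0.4047] tilt [-1.0, 0.0001, 0.0] SPIN rad 0.0047 | offset after spin [0.1447, 0.4488, 0.2466] now [0.1448, 0.4476, 0.2487] F [0.0, 0.4, 0.1] M [-0.02, -0.1, -0.05] open 60.0
```

```bash
python3 -m crank '[{"offset":[0.012,0.0374,0.0206],"spin":0.0047},{"offset":[0.012,0.0374,0.0206],"spin":0},{"offset":[0.012,0.0374,0.0206],"spin":0},{"offset":[0.012,0.0374,0.0206],"spin":0},{"offset":[0.012,0.0374,0.0206],"spin":0},{"offset":[0.012,0.0374,0.0206],"spin":0},{"offset":[0.012,0.0374,0.0206],"spin":0},{"offset":[0.012,0.0374,0.0206],"spin":0},{"offset":[0.012,0.0374,0.0206],"spin":0},{"offset":[0.012,0.0374,0.0206],"spin":0},{"offset":[0.012,0.0374,0.0205],"spin":0},{"offset":[0.012,0.0374,0.02],"spin":0}]'
python3 -m crank '[{"offset":[0,0,0],"spin":0},{"offset":[0,0,0],"spin":0}]'
python3 - <<'E'
from h import *
from rig import bot
import pickle
to(bot.read_state(),[.4369,-.124,.198],3.3)
p=bot.capture("wrist");cv2.imwrite("pics/w1.png",p["pixels"]);pickle.dump(p,open("w1.pkl","wb"))
print(np.linalg.inv(p["world_to_cam"]).round(3))
E
```

```text
time_s: 2.95
position: [0.4402, -0.1239, 0.2605]
tcp_rot: [[0.001, -0.051, 0.999], [-0.001, 0.999, 0.051], [-1.0, -0.001, 0.001]]
force: [1.3, -0.6, 0.4]
opening: 0.692
time_s: 3.15
position: [0.4398, -0.1245, 0.2606]
tcp_rot: [[-0.0, -0.055, 0.998], [-0.0, 0.998, 0.055], [-1.0, -0.0, -0.0]]
force: [-0.1, -0.8, 0.5]
opening: 0.691
t 3.15 yaw 3.15 pos [0.4398, -0.1245, 0.2606] tilt [-1.0, -0.0002, -0.0001] SPIN rad -0.0026 | offset after spin [0.0626, 0.0006, -0.0028] now [0.0626, 0.0006, -0.0028] F [-0.1, -0.8, 0.5] M [0.04, -0.12, 0.01] open 60.1
[[ 0.999 -0.052 -0.014  0.434]
 [ 0.054  0.96   0.275 -0.049]
 [-0.001 -0.275  0.961  0.241]
 [ 0.     0.     0.     1.   ]]
```

View pics/w1.png

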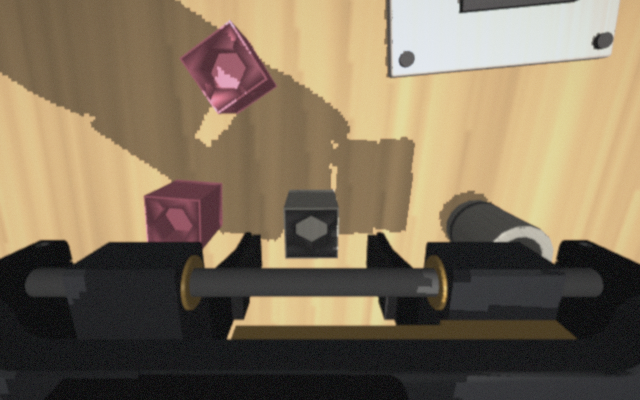

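Run:
```python
from h import *
import pickle
p=pickle.load(open("w1.pkl","rb"));d=p["depth"];m=d>0
v,u=np.nonzero(m);W=world(p,m)
s=(np.hypot(W[:,0]-.437,W[:,1]+.124)<.04)&(W[:,2]>.045)&(W[:,2]<.058)&(np.abs(u-312)<40)
X=atz(p,np.stack([u[s],v[s]],-1),.05)[:,:2]
print(s.sum(),cv2.minAreaRect((X*1000).astype(np.float32)),X.mean(0),np.median(W[s,2]))
```

```text
2100 ((435.6570129394531, -124.89482879638672), (36.04730224609375, 36.88136291503906), 3.128697156906128) [ 0.43565014 -0.12442433] 0.050322424601673896
```

```bash
python3 -m crank '[{"offset":[0,0.0003,-0.0035],"spin":0},{"offset":[0.02,0,0],"spin":0},{"offset":[0.02,0,0],"spin":0},{"offset":[0.015,0,0],"spin":0},{"offset":[0.0076,0,0],"spin":0},{"offset":[0,0,0],"spin":0}]'
python3 -m crank '[{"offset":[0,0,0],"spin":0},{"offset":[0,0,0],"spin":0},{"offset":[0,0,0],"spin":0},{"offset":[0,0,0],"spin":0},{"offset":[0,0,0],"spin":0},{"offset":[0,0,0],"spin":0}]' 0.02
python3 - <<'E'
from h import *
from rig import bot
to(bot.read_state(),[.436,-.1243,.198],3.15)
E
```

```text
time_s: 3.8
position: [0.4353, -0.1261, 0.1977]
tcp_rot: [[-0.001, -0.049, 0.999], [0.001, 0.999, 0.049], [-1.0, 0.001, -0.001]]
force: [0.2, 1.0, 1.0]
opening: 0.696
time_s: 4.4
position: [0.4363, -0.1253, 0.1987]
tcp_rot: [[0.002, -0.052, 0.999], [-0.001, 0.999, 0.052], [-1.0, -0.001, 0.002]]
force: [0.7, 0.6, 6.0]
opening: 0.413
t 4.4 yaw 2.98 pos [0.4363, -0.1253, 0.1987] tilt [-1.0, -0.0013, 0.002] SPIN rad -0.003 | offset after spin [0.0007, 0.001, -0.0003] now [0.0007, 0.001, -0.0003] F [0.7, 0.6, 6.0] M [0.02, -0.23, 0.07] open 35.9
```

```bash
python3 -m crank '[{"offset":[-0.01,0,0],"spin":0},{"offset":[-0.03,0,0],"spin":0},{"offset":[-0.04,0,0],"spin":0},{"offset":[-0.03,0,0],"spin":0},{"offset":[0,0.025,0.03],"spin":0},{"offset":[0,0.025,0.03],"spin":0},{"offset":[0,0.025,0.03],"spin":0},{"offset":[0,0.015,0.03],"spin":0},{"offset":[0,0,0],"spin":0},{"offset":[0,0,0],"spin":0},{"offset":[0,0,0],"spin":0}]'
python3 - <<'E'
from h import *
from rig import bot
import pickle
to(bot.read_state(),[.558,.0517,.32],5.3)
p=bot.capture("wrist");cv2.imwrite("pics/w2.png",p["pixels"]);pickle.dump(p,open("w2.pkl","wb"))
to(bot.read_state(),[.558,.0517,.32],5.3)
E
```

```text
time_s: 5.5
position: [0.5495, -0.0291, 0.3077]
tcp_rot: [[-0.003, -0.052, 0.999], [0.001, 0.999, 0.052], [-1.0, 0.001, -0.003]]
force: [0.1, 0.3, -1.9]
opening: 0.412
t 5.5 yaw 2.96 pos [0.5495, -0.0291, 0.3077] tilt [-1.0, 0.0007, -0.0033] SPIN rad -0.0409 | offset after spin [-0.0123, 0.0797, 0.0159] now [-0.0123, 0.0803, 0.0126] F [0.1, 0.3, -1.9] M [-0.04, -0.11, 0.01] open 35.8
t 5.55 yaw 2.92 pos [0.5496, -0.0294, 0.3078] tilt [-1.0, 0.0006, -0.0027] SPIN rad -0.0415 | offset after spin [-0.0122, 0.0799, 0.0158] now [-0.0121, 0.0805, 0.0125] F [0.1, 0.1, -2.6] M [-0.01, -0.15, -0.01] open 35.9
```

View pics/w2.png

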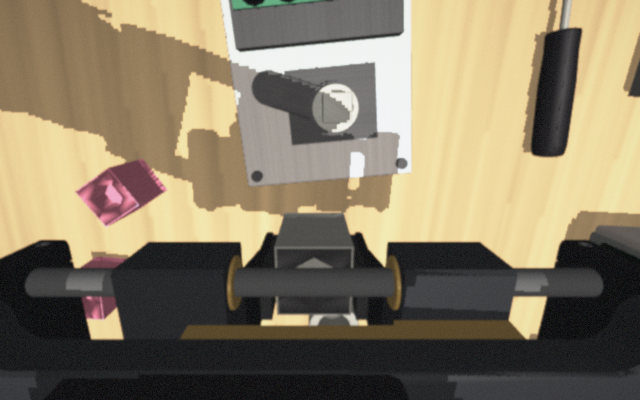

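```bash
cat > m.py <<'E'
from h import *
import pickle,sys
f=sys.argv[1]; c=(float(sys.argv[2]),float(sys.argv[3])) if len(sys.argv)>2 else (.558,.052)
p=pickle.load(open(f,"rb"));d=p["depth"];m=d>0
v,u=np.nonzero(m);W=world(p,m)
def rep(n,s,h):
    if s.sum()<5: print(n,"none");return
    X=atz(p,np.stack([u[s],v[s]],-1),h)[:,:2]*1000
    r=cv2.minAreaRect(X.astype(np.float32)); print(n,s.sum(),np.round(r[0],1),np.round(r[1],1),round(r[2],1),"mean",X.mean(0).round(1),"z",np.median(W[s,2]).round(4),"circ",np.round(cv2.minEnclosingCircle(X.astype(np.float32))[0],1))
r=np.hypot(W[:,0]-c[0],W[:,1]-c[1])
rep("drive",(r<.03)&(W[:,2]>.074)&(W[:,2]<.086),.08)
rep("collar",(r<.03)&(W[:,2]>.051)&(W[:,2]<.061),.056)
# plate yaw: right edge line of plate top
s=(W[:,2]>.009)&(W[:,2]<.016)&(W[:,0]>.45)&(W[:,1]>-.06)
rep("plate",s,.012)
E
python3 m.py w2.pkl
python3 - <<'E'
from h import *
import pickle
p=pickle.load(open("w2.pkl","rb"))
a=cv2.resize(p["pixels"][50:350,220:420],None,fx=3,fy=3,interpolation=cv2.INTER_CUBIC)
cv2.imwrite("pics/c3.png",a[:600])
d=p["depth"]
for y in range(205,330,8): print(y,d[y,300:330:10].round(3), world(p,uv=(np.array([314.]),np.array([float(y)]),d[y,314:315])).round(4)[0])
E
```

```text
drive 898 [557.3  50.8] [18.6 18.9] 4.8 mean [557.5  50.9] z 0.0801 circ [557.4  50.6]
collar 789 [557.5  51. ] [32.5 32.3] 2.9 mean [555.9  50.7] z 0.0562 circ [557.6  50.8]
plate 17318 [661.6  55.2] [189.3 407.4] 83.6 mean [560.6  49.6] z 0.0122 circ [660.3  43.4]
205 [0.301 0.3   0.301] [ 5.471e-01 -3.910e-02  4.000e-04]
213 [0.188 0.187 0.187] [ 0.546 -0.011  0.111]
221 [0.173 0.173 0.173] [ 0.5461 -0.0112  0.1248]
229 [0.162 0.162 0.162] [ 0.5461 -0.0113  0.1369]
237 [0.15  0.151 0.151] [ 0.5462 -0.0113  0.1478]
245 [0.142 0.141 0.141] [ 0.5462 -0.0114  0.157 ]
253 [0.141 0.14  0.14 ] [ 0.5464 -0.0142  0.1595]
261 [0.14  0.16  0.141] [ 0.547  -0.027   0.1423]
269 [0.088 0.087 0.088] [0.5456 0.0046 0.2094]
277 [0.085 0.085 0.084] [0.5456 0.0034 0.2117]
285 [0.084 0.084 0.085] [0.5457 0.0017 0.2131]
293 [0.084 0.084 0.086] [ 0.5458 -0.001   0.2127]
301 [0.146 0.15  0.15 ] [ 0.5478 -0.0416  0.1559]
309 [0.15  0.149 0.149] [ 0.5479 -0.0435  0.1596]
317 [0.335 0.268 0.262] [ 0.5515 -0.1205  0.0616]
325 [0.338 0.266 0.284] [ 0.5519 -0.1281  0.0621]
```

View pics/c3.png

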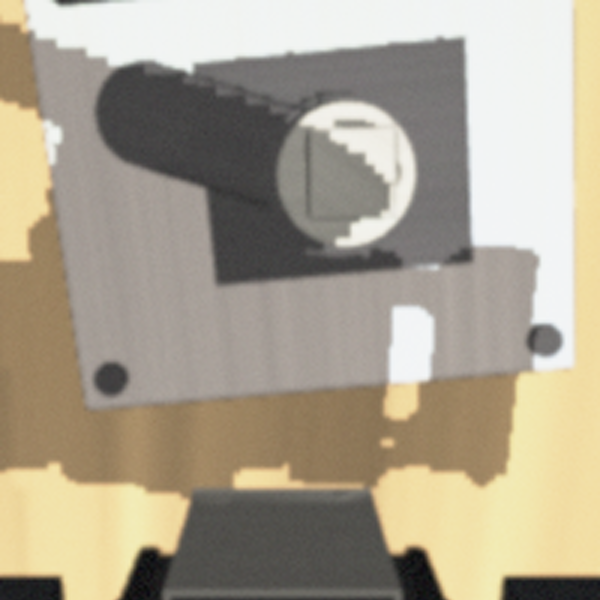

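```bash
cat > hs.py <<'E'
from h import *
import pickle,sys
p=pickle.load(open(sys.argv[1],"rb"));d=p["depth"];m=d>0
v,u=np.nonzero(m);W=world(p,m)
# front face
s=(np.abs(u-314)<60)&(W[:,2]>float(sys.argv[2])+.006)&(W[:,2]<float(sys.argv[2])+.044)&(v>200)&(v<262)
c=np.median(W[s],0); 
k=s&(np.abs(W[:,1]-c[1])<.004); F=W[k]
a=np.polyfit(F[:,0],F[:,1],1); b=np.polyfit(F[:,2],F[:,1],1)
yaw=np.degrees(np.arctan(a[0]))
lo,hi=[],[]
for r in range(215,250,3):
    q=k&(v==r)
    if q.sum()>10: lo.append(W[q,0].min());hi.append(W[q,0].max())
lo=np.median(lo);hi=np.median(hi);xc=(lo+hi)/2;yf=np.polyval(a,xc)
print("face n",k.sum(),"yaw",yaw.round(2),"tilt deg",np.degrees(np.arctan(b[0])).round(2),"width",hi-lo,"centre",xc+.018*np.sin(np.radians(yaw)),yf-.018*np.cos(np.radians(yaw)))
E
python3 hs.py w2.pkl .11; sed -i 's/3\.9/3.9/' hs.py
```

```text
face n 1794 yaw 2.75 tilt deg -0.05 width 0.03545456644867595 centre 0.5467551940624512 -0.029339313199332282
```

```bash
python3 -m crank '[{"offset":[0,0.02,0.0035],"spin":0},{"offset":[0,0.02,0.0035],"spin":0},{"offset":[0,0.02,0.0035],"spin":0},{"offset":[0.008,0.0194,0.003],"spin":0},{"offset":[0,0,0],"spin":-0.038},{"offset":[0,0,0],"spin":0},{"offset":[0,0,0],"spin":0}]'
python3 - <<'E'
from h import *
from rig import bot
import pickle
to(bot.read_state(),[.558,.0517,.32],5.0)
for n in ["wrist","scene","top"]:
    p=bot.capture(n);cv2.imwrite(f"pics/{n}3.png",p["pixels"]);pickle.dump(p,open(n+"3.pkl","wb"))
    if n=="scene": cv2.imwrite("pics/s3c.png",cv2.resize(p["pixels"][170:330,300:480],None,fx=4,fy=3.7,interpolation=cv2.INTER_CUBIC))
    if n=="top": cv2.imwrite("pics/t3c.png",cv2.resize(p["pixels"][90:240,150:350],None,fx=4,fy=4,interpolation=cv2.INTER_CUBIC))
to(bot.read_state(),[.558,.0517,.32],5.0)
E
```

```text
time_s: 6.25
position: [0.5599, 0.0502, 0.3002]
tcp_rot: [[-0.001, -0.088, 0.996], [-0.0, 0.996, 0.088], [-1.0, -0.0, -0.001]]
force: [0.1, -0.8, -2.6]
opening: 0.41
t 6.25 yaw 5.04 pos [0.5599, 0.0502, 0.3002] tilt [-1.0, -0.0, -0.0007] SPIN rad 0.0006 | offset after spin [-0.0198, 0.0016, -0.0017] now [-0.0198, 0.0016, -0.0018] F [0.1, -0.8, -2.6] M [-0.06, -0.08, 0.01] open 35.7
t 6.4 yaw 5.05 pos [0.5602, 0.0503, 0.3003] tilt [-1.0, -0.0, 0.0] SPIN rad 0.0009 | offset after spin [-0.0197, 0.0016, -0.0021] now [-0.0197, 0.0016, -0.0021] F [0.1, 0.0, -2.2] M [0.02, -0.12, -0.01] open 35.9
```

View pics/wrist3.png

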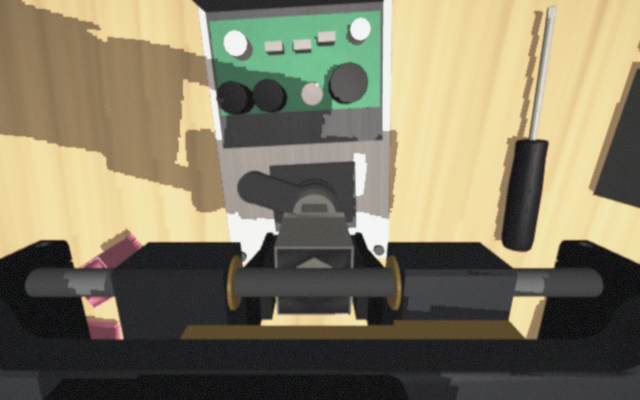

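View pics/s3c.png

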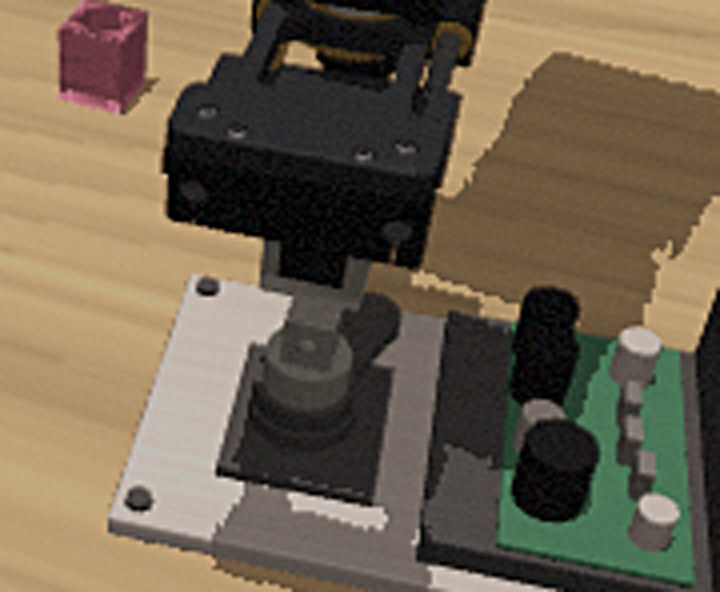

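View pics/t3c.png

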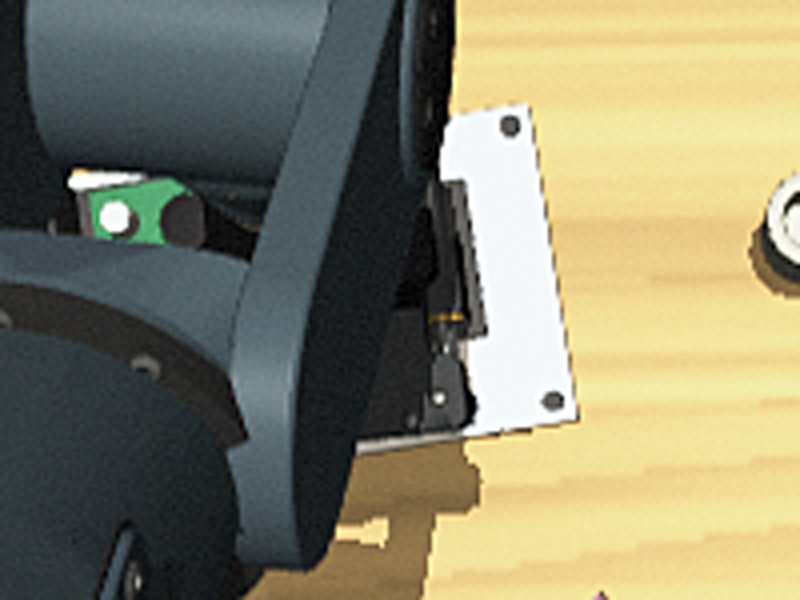

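```bash
python3 hs.py wrist3.pkl .102; python3 m.py wrist3.pkl
python3 - <<'E'
from h import *
import pickle
p=pickle.load(open("wrist3.pkl","rb"))
cv2.imwrite("pics/c4.png",cv2.resize(p["pixels"][170:300,260:370],None,fx=6,fy=4.5,interpolation=cv2.INTER_CUBIC))
for n in["wrist3","scene3"]:
    p=pickle.load(open(n+".pkl","rb"));d=p["depth"];m=d>0
    v,u=np.nonzero(m);W=world(p,m);r=np.hypot(W[:,0]-.558,W[:,1]-.052)
    s=(r<.024)&(W[:,2]>.053)&(W[:,2]<.059)
    A=W[s][:,:2]
    # fit circle to outer boundary: per-direction far points
    from scipy.optimize import least_squares
    mm=np.zeros(d.shape,np.uint8);mm[v[s],u[s]]=1
    cs,_=cv2.findContours(mm,cv2.RETR_EXTERNAL,cv2.CHAIN_APPROX_NONE);c=max(cs,key=len)[:,0]
    X=atz(p,c,.056)[:,:2]
    rr=np.hypot(X[:,0]-.558,X[:,1]-.051);X=X[rr>.0145]
    f=least_squares(lambda q:np.hypot(X[:,0]-q[0],X[:,1]-q[1])-.0165,[.558,.051],loss="soft_l1",f_scale=.0005)
    print(n,len(X),f.x,np.abs(f.fun).mean())
    s=(r<.02)&(W[:,2]>.062)&(W[:,2]<.076); print("drive side",s.sum(),W[s].min(0),W[s].max(0),np.median(W[s],0))
E
```

```text
face n 1976 yaw 0.11 tilt deg -0.66 width 0.0355408751353411 centre 0.5561734578756349 0.049470442990927815
drive 52 [556.8  61.5] [17.7  0.7] 5.0 mean [556.8  61.5] z 0.076 circ [556.8  61.4]
collar 461 [556.5  60.8] [31.3 15. ] 5.0 mean [556.6  61.1] z 0.0561 circ [557.   54.7]
plate 13262 [646.8 112.4] [357.2 219.2] 7.9 mean [586.3  87.1] z 0.0122 circ [632.7 118.2]
wrist3 57 [0.55758039 0.05104363] 0.00030707037744460904
drive side 156 [0.54749535 0.05917193 0.06203472] [0.56615512 0.06111897 0.07595306] [0.55691478 0.06029214 0.06961075]
scene3 37 [0.56103435 0.05034399] 0.0005902926969151482
drive side 91 [0.55168198 0.04168819 0.06258858] [0.57211984 0.06035159 0.07589725] [0.56896724 0.05252364 0.0699881 ]
```

View pics/c4.png

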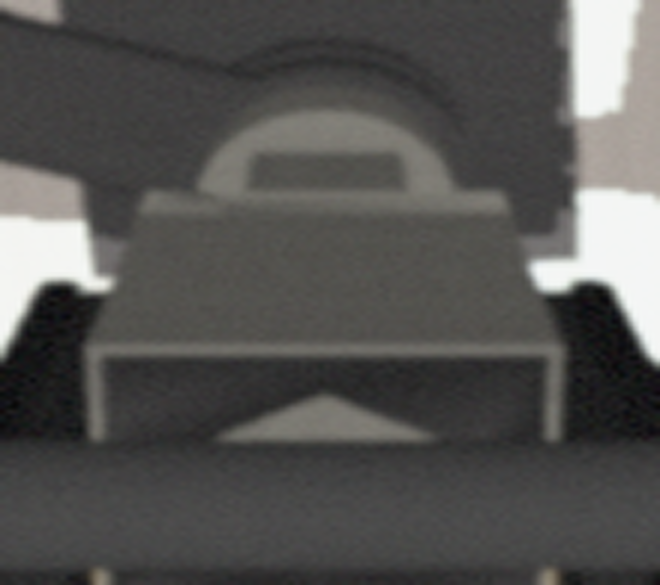

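Run:
```python
from h import *
import pickle
for n in["w2","wrist3"]:
    p=pickle.load(open(n+".pkl","rb"));d=p["depth"];m=d>0
    v,u=np.nonzero(m);W=world(p,m)
    s=(abs(u-314)<24)&(v>217)&(v<243); F=W[s]
    A=np.c_[F[:,0]-F[:,0].mean(),F[:,2]-F[:,2].mean(),np.ones(len(F))]
    c,*_=np.linalg.lstsq(A,F[:,1],rcond=None); r=F[:,1]-A@c
    k=abs(r)<.001; c,*_=np.linalg.lstsq(A[k],F[k,1],rcond=None)
    yaw=np.arctan(c[0])
    print(n,len(F),k.sum(),"yaw",np.degrees(yaw),"tilt",np.degrees(c[1]),"face at",F[:,0].mean(),c[2],"centre y",c[2]-.018/np.cos(yaw),"res",r[k].std())
    r=np.hypot(W[:,0]-.557,W[:,1]-.051)
    s=(r<.02)&(W[:,2]>.060)&(W[:,2]<.0755);D=W[s]
    if s.sum()>20:
        a=np.polyfit(D[:,0],D[:,1],1);print("driveface yaw",np.degrees(np.arctan(a[0])),"y at 557.6",np.polyval(a,.5576)-.0095/np.cos(np.arctan(a[0])))
```

```text
w2 1171 1171 yaw 2.86688300175284 tilt 0.05216539879527445 face at 0.5461335383011422 -0.011337549762828115 centre y -0.029360106197793886 res 0.00023010832738107247
driveface yaw 12.446629902748509 y at 557.6 0.03947405317846886
wrist3 1168 1168 yaw 5.029575577465067 tilt 0.01589910767468446 face at 0.5563235336058234 0.06785884184257168 centre y 0.04978926632157091 res 0.00022518302373527243
driveface yaw 4.534354759650461 y at 557.6 0.05078827877993064
```

```bash
python3 -m crank '[{"offset":[0.01,0.001,0],"spin":0},{"offset":[0.006,0,0],"spin":0},{"offset":[0.003,0,0],"spin":0},{"offset":[0.001,0,0],"spin":0},{"offset":[0.001,0,0],"spin":0},{"offset":[0.001,0,0],"spin":0},{"offset":[0,0,0],"spin":0}]'
python3 - <<'E'
from h import *
from rig import bot
to(bot.read_state(),[.560,.0512,.254],5.0)
E
```

```text
time_s: 7.1
position: [0.5603, 0.052, 0.2782]
tcp_rot: [[0.0, -0.09, 0.996], [-0.0, 0.996, 0.09], [-1.0, -0.0, 0.0]]
force: [0.1, 0.5, -3.1]
opening: 0.409
t 7.1 yaw 5.15 pos [0.5603, 0.052, 0.2782] tilt [-1.0, -0.0, 0.0001] SPIN rad 0.0026 | offset after spin [0.0242, -0.0008, -0.0004] now [0.0242, -0.0008, -0.0004] F [0.1, 0.5, -3.1] M [-0.04, -0.12, 0.02] open 35.6
```

Underside is near the drive top; I continue in 1 mm steps, watching the force.

```bash
for i in 1; do python3 -m crank '[{"offset":[0.001,0,0],"spin":0},{"offset":[0.001,0,0],"spin":0},{"offset":[0,0,0],"spin":0}]'; python3 -m crank '[{"offset":[0.001,0,0],"spin":0},{"offset":[0.001,0,0],"spin":0},{"offset":[0,0,0],"spin":0}]'; done
python3 - <<'E'
from h import *
from rig import bot
to(bot.read_state(),[.560,.0512,.254],5.0)
E
```

```text
time_s: 7.4
position: [0.5602, 0.052, 0.2761]
tcp_rot: [[-0.0, -0.09, 0.996], [0.0, 0.996, 0.09], [-1.0, 0.0, -0.0]]
force: [-0.6, 0.3, -2.1]
opening: 0.408
time_s: 7.7
position: [0.5603, 0.0519, 0.2741]
tcp_rot: [[0.0, -0.09, 0.996], [-0.0, 0.996, 0.09], [-1.0, -0.0, -0.0]]
force: [-0.6, -1.1, -2.0]
opening: 0.412
t 7.7 yaw 5.15 pos [0.5603, 0.0519, 0.2741] tilt [-1.0, -0.0002, -0.0] SPIN rad 0.0026 | offset after spin [0.0201, -0.0007, -0.0003] now [0.0201, -0.0007, -0.0003] F [-0.6, -1.1, -2.0] M [-0.14, -0.11, -0.03] open 35.9
```

```bash
python3 -m crank '[{"offset":[0.001,0,0],"spin":0},{"offset":[0.001,0,0],"spin":0},{"offset":[0,0,0],"spin":0}]'; python3 -m crank '[{"offset":[0.001,0,0],"spin":0},{"offset":[0.001,0,0],"spin":0},{"offset":[0,0,0],"spin":0}]'
python3 -m crank '[{"offset":[0.001,0,0],"spin":0},{"offset":[0,0,0],"spin":0}]'
python3 - <<'E'
from h import *
from rig import bot
to(bot.read_state(),[.560,.0512,.254],5.0)
E
```

```text
time_s: 8.0
position: [0.5603, 0.0519, 0.272]
tcp_rot: [[-0.0, -0.09, 0.996], [-0.0, 0.996, 0.09], [-1.0, -0.0, -0.0]]
force: [-0.5, -1.3, -1.9]
opening: 0.415
time_s: 8.3
position: [0.5603, 0.0519, 0.27]
tcp_rot: [[-0.0, -0.09, 0.996], [-0.0, 0.996, 0.09], [-1.0, -0.0, -0.0]]
force: [-0.6, -1.8, -2.9]
opening: 0.415
time_s: 8.5
position: [0.5603, 0.0519, 0.2691]
tcp_rot: [[0.0, -0.09, 0.996], [-0.0, 0.996, 0.09], [-1.0, -0.0, 0.0]]
force: [0.4, -1.5, -1.4]
opening: 0.413
t 8.5 yaw 5.15 pos [0.5603, 0.0519, 0.2691] tilt [-1.0, -0.0001, 0.0] SPIN rad 0.0026 | offset after spin [0.0151, -0.0007, -0.0004] now [0.0151, -0.0007, -0.0004] F [0.4, -1.5, -1.4] M [-0.3, -0.14, -0.01] open 35.9
```

```bash
python3 -m crank '[{"offset":[0.001,-0.0005,0],"spin":0},{"offset":[0.001,0,0],"spin":0},{"offset":[0,0,0],"spin":0}]'; python3 -m crank '[{"offset":[0.001,0,0],"spin":0},{"offset":[0,0,0],"spin":0}]'
python3 -m crank '[{"offset":[0.001,0,0],"spin":0},{"offset":[0,0,0],"spin":0}]'
python3 - <<'E'
from h import *
from rig import bot
to(bot.read_state(),[.560,.0512,.254],5.0)
E
```

```text
time_s: 8.8
position: [0.5603, 0.0517, 0.267]
tcp_rot: [[-0.0, -0.09, 0.996], [0.0, 0.996, 0.09], [-1.0, 0.0, -0.0]]
force: [1.0, -0.1, -2.0]
opening: 0.411
time_s: 9.0
position: [0.5603, 0.0516, 0.2663]
tcp_rot: [[0.0, -0.09, 0.996], [0.0, 0.996, 0.09], [-1.0, 0.0, 0.0]]
force: [-1.1, 0.7, 0.1]
opening: 0.411
time_s: 9.2
position: [0.5603, 0.0516, 0.2655]
tcp_rot: [[0.001, -0.09, 0.996], [0.0, 0.996, 0.09], [-1.0, 0.0, 0.001]]
force: [-0.1, 0.2, 2.9]
opening: 0.411
t 9.2 yaw 5.14 pos [0.5603, 0.0516, 0.2655] tilt [-1.0, 0.0, 0.0005] SPIN rad 0.0025 | offset after spin [0.0115, -0.0003, -0.0004] now [0.0115, -0.0003, -0.0004] F [-0.1, 0.2, 2.9] M [0.06, 0.02, -0.02] open 35.7
```

```bash
for k in 1; do python3 -m crank '[{"offset":[0.001,0,0],"spin":0},{"offset":[0,0,0],"spin":0}]'|egrep 'pos|force'; python3 -m crank '[{"offset":[0.001,0,0],"spin":0},{"offset":[0,0,0],"spin":0}]'|egrep 'pos|force'; python3 -m crank '[{"offset":[0.001,0,0],"spin":0},{"offset":[0,0,0],"spin":0}]'|egrep 'pos|force';python3 -m crank '[{"offset":[0.001,0,0],"spin":0},{"offset":[0,0,0],"spin":0}]'|egrep 'pos|force'; done
```

```text
position: [0.5604, 0.0516, 0.2649]
force: [-1.8, 0.7, 6.9]
position: [0.5604, 0.0515, 0.2641]
force: [-1.1, -0.9, 7.1]
position: [0.5603, 0.0514, 0.2626]
force: [0.7, -0.6, 1.7]
position: [0.5604, 0.0514, 0.2614]
force: [-1.0, -0.8, 3.2]
```

```bash
python3 -m crank '[{"offset":[0.001,0,0],"spin":0},{"offset":[0,0,0],"spin":0}]'|egrep 'pos|force'; python3 -m crank '[{"offset":[0.001,0,0],"spin":0},{"offset":[0,0,0],"spin":0}]'|egrep 'pos|force'; python3 -m crank '[{"offset":[0.001,0,0],"spin":0},{"offset":[0,0,0],"spin":0}]'|egrep 'pos|force';python3 -m crank '[{"offset":[0.001,0,0],"spin":0},{"offset":[0,0,0],"spin":0}]'|egrep 'pos|force'
python3 - <<'E'
from h import *
from rig import bot
to(bot.read_state(),[.560,.0512,.254],5.0)
E
```

```text
position: [0.5604, 0.0514, 0.2604]
force: [-0.6, -0.9, 5.0]
position: [0.5604, 0.0514, 0.2594]
force: [-1.0, -1.0, 4.4]
position: [0.5603, 0.0514, 0.2579]
force: [-0.2, 0.4, -1.0]
position: [0.5603, 0.0514, 0.2564]
force: [1.4, -1.1, -3.7]
t 10.8 yaw 5.15 pos [0.5603, 0.0514, 0.2564] tilt [-1.0, 0.0001, -0.0003] SPIN rad 0.0026 | offset after spin [0.0024, -0.0002, -0.0003] now [0.0024, -0.0002, -0.0003] F [1.4, -1.1, -3.7] M [-0.07, -0.24, 0.01] open 36.1
```

```bash
python3 -m crank '[{"offset":[0.001,0,0],"spin":0},{"offset":[0,0,0],"spin":0}]'|egrep 'pos|force'; python3 -m crank '[{"offset":[0.001,0,0],"spin":0},{"offset":[0,0,0],"spin":0}]'|egrep 'pos|force'; python3 -m crank '[{"offset":[0.001,0,0],"spin":0},{"offset":[0,0,0],"spin":0}]'|egrep 'pos|force'
```

```text
position: [0.5601, 0.0515, 0.2555]
force: [0.5, 0.0, -1.6]
position: [0.5602, 0.0515, 0.2549]
force: [1.0, 0.8, -1.9]
position: [0.5602, 0.0516, 0.2547]
force: [-2.2, 0.0, 2.8]
```

Run:
```python
from h import *
from rig import bot
to(bot.read_state(),[.560,.0512,.254],5.0)
```

```text
t 11.4 yaw 5.15 pos [0.5602, 0.0516, 0.2547] tilt [-1.0, 0.0, -0.0] SPIN rad 0.0027 | offset after spin [0.0007, -0.0004, -0.0002] now [0.0007, -0.0004, -0.0002] F [-2.2, 0.0, 2.8] M [0.02, 0.09, 0.03] open 35.9
```

```bash
python3 -m crank '[{"offset":[0.001,0,0],"spin":0},{"offset":[0,0,0],"spin":0}]'|egrep 'pos|force'; python3 -m crank '[{"offset":[0.001,0,0],"spin":0},{"offset":[0,0,0],"spin":0}]'|egrep 'pos|force'
python3 - <<'E'
from h import *
from rig import bot
import pickle
to(bot.read_state(),[.560,.0512,.254],5.0)
for n in ["wrist","scene"]:
    p=bot.capture(n);pickle.dump(p,open(n+"5.pkl","wb"))
    if n=="scene": cv2.imwrite("pics/s5c.png",cv2.resize(p["pixels"][170:330,300:480],None,fx=4,fy=3.7,interpolation=cv2.INTER_CUBIC))
    else: cv2.imwrite("pics/w5.png",cv2.resize(p["pixels"][150:330,230:400],None,fx=4,fy=3.3,interpolation=cv2.INTER_CUBIC))
E
```

```text
position: [0.5602, 0.0516, 0.2546]
force: [-2.5, 0.1, 10.2]
position: [0.5602, 0.0516, 0.2545]
force: [-3.8, 0.3, 16.2]
t 11.8 yaw 5.16 pos [0.5602, 0.0516, 0.2545] tilt [-1.0, -0.0002, 0.0006] SPIN rad 0.0028 | offset after spin [0.0005, -0.0004, -0.0002] now [0.0005, -0.0004, -0.0002] F [-3.8, 0.3, 16.2] M [0.01, 0.73, -0.01] open 35.7
```

View pics/s5c.png

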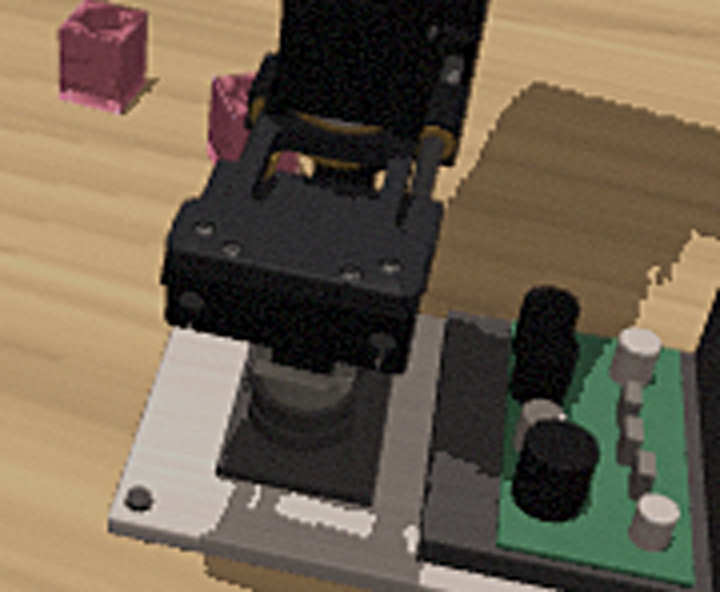

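View pics/w5.png

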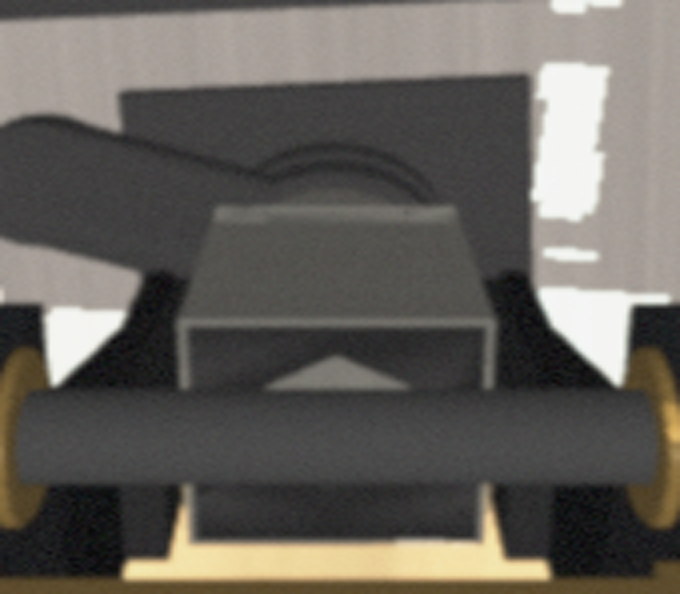

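```bash
python3 - <<'E'
from h import *
import pickle
p=pickle.load(open("top1.pkl","rb"))
c=np.array([[130,130],[710,33],[773,425],[60,538]])/5+[140,110]
X=atz(p,c,.012)[:,:2];print(X.round(4))
for a,b in[(1,0),(2,3),(2,1)]:
    d=X[b]-X[a] if (a,b)!=(2,1) else X[1]-X[2]
    print(np.degrees(np.arctan2(d[1],d[0])))
E
python3 -m crank '[{"offset":[-0.0015,0,0],"spin":0},{"offset":[0,0,0],"spin":0}]'|egrep 'pos|force'
python3 -c "
from h import *
from rig import bot
to(bot.read_state(),[.560,.0512,.254],5.0)"
```

```text
[[ 0.6002  0.2172]
 [ 0.6324  0.    ]
 [ 0.4856 -0.0213]
 [ 0.4483  0.2436]]
98.41946645659405
98.01166869165873
8.280787596949333
position: [0.5603, 0.0515, 0.2546]
force: [-2.1, 1.1, 7.9]
t 12.1 yaw 5.15 pos [0.5603, 0.0515, 0.2546] tilt [-1.0, -0.0002, 0.0006] SPIN rad 0.0026 | offset after spin [0.0006, -0.0003, -0.0003] now [0.0006, -0.0003, -0.0003] F [-2.1, 1.1, 7.9] M [0.02, 0.32, 0.02] open 35.5
```

```bash
python3 -m crank '[{"offset":[0,0,0],"spin":0.05},{"offset":[0,0,0],"spin":0.05},{"offset":[0,0,0],"spin":0.05},{"offset":[0,0,0],"spin":0.05},{"offset":[0,0,0],"spin":0}]'
python3 -c "
from h import *
from rig import bot
to(bot.read_state(),[.560,.0512,.254],-63.4)"
```

```text
time_s: 12.6
position: [0.5602, 0.0513, 0.2546]
tcp_rot: [[-0.0, 0.11, 0.994], [-0.001, 0.994, -0.11], [-1.0, -0.001, -0.0]]
force: [-2.7, -1.6, 9.1]
opening: 0.407
t 12.6 yaw -6.31 pos [0.5602, 0.0513, 0.2546] tilt [-1.0, -0.0008, -0.0001] SPIN rad 0.9965 | offset after spin [0.0006, -0.0002, 0.0] now [0.0006, -0.0001, -0.0002] F [-2.7, -1.6, 9.1] M [-0.24, 0.4, 0.04] open 35.5
```

```bash
python3 -m crank '[{"offset":[0,0,0],"spin":0.06},{"offset":[0,0,0],"spin":0.06},{"offset":[0,0,0],"spin":0.06},{"offset":[0,0,0],"spin":0.06},{"offset":[0,0,0],"spin":0.06},{"offset":[0,0,0],"spin":0}]' | grep force
python3 -c "
from h import *
from rig import bot
to(bot.read_state(),[.560,.0512,.254],-63.4)"
python3 -m crank '[{"offset":[0,0,0],"spin":0.06},{"offset":[0,0,0],"spin":0.06},{"offset":[0,0,0],"spin":0.06},{"offset":[0,0,0],"spin":0.06},{"offset":[0,0,0],"spin":0.06},{"offset":[0,0,0],"spin":0}]' |grep force
python3 -c "
from h import *
from rig import bot
import pickle
to(bot.read_state(),[.560,.0512,.254],-63.4)
p=bot.capture('wrist');cv2.imwrite('pics/w6.png',p['pixels']);pickle.dump(p,open('w6.pkl','wb'))"
```

```text
force: [-2.7, -1.4, 9.2]
t 13.2 yaw -23.51 pos [0.5603, 0.0513, 0.2546] tilt [-1.0, -0.0007, 0.0004] SPIN rad 0.6962 | offset after spin [0.0006, -0.0003, -0.0] now [0.0006, -0.0002, -0.0002] F [-2.7, -1.4, 9.2] M [-0.26, 0.46, -0.02] open 35.8
force: [-2.0, -2.2, 8.8]
t 13.8 yaw -40.7 pos [0.5604, 0.0512, 0.2546] tilt [-1.0, -0.0005, 0.001] SPIN rad 0.3963 | offset after spin [0.0006, -0.0003, -0.0002] now [0.0006, -0.0003, -0.0003] F [-2.0, -2.2, 8.8] M [-0.28, 0.44, -0.03] open 35.6
```

View pics/w6.png

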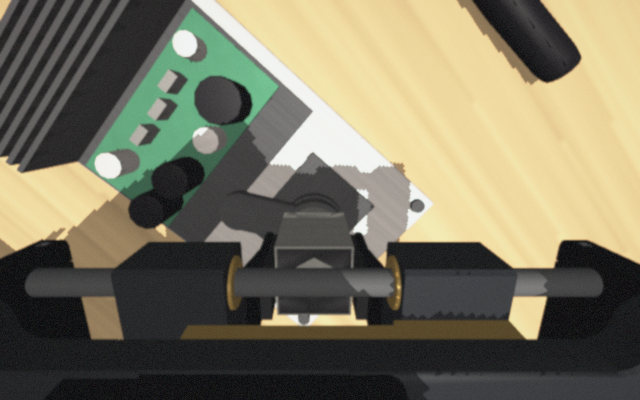

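```bash
python3 -m crank '[{"offset":[0,0,0],"spin":0.05},{"offset":[0,0,0],"spin":0.05},{"offset":[0,0,0],"spin":0.05},{"offset":[0,0,0],"spin":0.05},{"offset":[0,0,0],"spin":0.05},{"offset":[0,0,0],"spin":0.04},{"offset":[0,0,0],"spin":0}]' | grep force
python3 -c "
from h import *
from rig import bot
to(bot.read_state(),[.560,.0512,.254],-63.4)"
python3 -m crank '[{"offset":[0,0,0],"spin":0.02},{"offset":[0,0,0],"spin":0}]' |grep force
python3 -c "
from h import *
from rig import bot
to(bot.read_state(),[.560,.0512,.254],-63.4)"
python3 -m crank '[{"offset":[0,0,0],"spin":0.02},{"offset":[0,0,0],"spin":0}]' |grep force
python3 -c "
from h import *
from rig import bot
to(bot.read_state(),[.560,.0512,.254],-63.4)"
```

```text
force: [-1.7, -2.3, 8.0]
t 14.55 yaw -57.28 pos [0.5604, 0.0511, 0.2546] tilt [-1.0, -0.0001, 0.0013] SPIN rad 0.1068 | offset after spin [0.0006, -0.0004, -0.0002] now [0.0006, -0.0003, -0.0003] F [-1.7, -2.3, 8.0] M [-0.41, 0.38, 0.02] open 35.7
force: [-2.5, -1.7, 8.7]
t 14.75 yaw -58.39 pos [0.5605, 0.0511, 0.2546] tilt [-1.0, -0.0001, 0.0014] SPIN rad 0.0875 | offset after spin [0.0006, -0.0004, -0.0003] now [0.0006, -0.0004, -0.0003] F [-2.5, -1.7, 8.7] M [-0.4, 0.42, 0.09] open 35.9
force: [-2.8, -1.3, 8.9]
t 14.95 yaw -59.54 pos [0.5605, 0.0511, 0.2546] tilt [-1.0, -0.0001, 0.0014] SPIN rad 0.0674 | offset after spin [0.0006, -0.0004, -0.0003] now [0.0006, -0.0003, -0.0003] F [-2.8, -1.3, 8.9] M [-0.37, 0.47, 0.15] open 35.8
```

```bash
S='python3 -c "
from h import *
from rig import bot
to(bot.read_state(),[.560,.0512,.254],-63.4)"'
python3 -m crank '[{"offset":[0,0,0],"spin":0.02},{"offset":[0,0,0],"spin":0}]' >/dev/null; eval "$S"
python3 -m crank '[{"offset":[0,0,0],"spin":0.02},{"offset":[0,0,0],"spin":0}]' >/dev/null; eval "$S"
```

```text
t 15.15 yaw -60.68 pos [0.5604, 0.0511, 0.2546] tilt [-1.0, -0.0001, 0.0015] SPIN rad 0.0475 | offset after spin [0.0006, -0.0004, -0.0003] now [0.0006, -0.0003, -0.0003] F [-2.8, -1.5, 8.0] M [-0.38, 0.4, 0.11] open 35.6
t 15.35 yaw -61.83 pos [0.5605, 0.0511, 0.2546] tilt [-1.0, -0.0, 0.0015] SPIN rad 0.0275 | offset after spin [0.0006, -0.0004, -0.0003] now [0.0006, -0.0004, -0.0003] F [-2.7, -2.4, 8.0] M [-0.32, 0.49, 0.09] open 35.9
```

```bash
S='python3 -c "
from h import *
from rig import bot
to(bot.read_state(),[.560,.0512,.254],-63.4)"'
python3 -m crank '[{"offset":[0,0,0],"spin":0.015},{"offset":[0,0,0],"spin":0}]' >/dev/null; eval "$S"
python3 -m crank '[{"offset":[0,0,0],"spin":0.015},{"offset":[0,0,0],"spin":0}]' >/dev/null; eval "$S"
python3 -m crank '[{"offset":[0,0,0],"spin":0.015},{"offset":[0,0,0],"spin":0}]' >/dev/null; eval "$S"
```

```text
t 15.55 yaw -62.68 pos [0.5605, 0.0511, 0.2546] tilt [-1.0, 0.0, 0.0015] SPIN rad 0.0126 | offset after spin [0.0006, -0.0004, -0.0003] now [0.0006, -0.0004, -0.0003] F [-1.2, -1.5, 9.1] M [-0.38, 0.44, 0.22] open 35.3
t 15.75 yaw -63.54 pos [0.5605, 0.0511, 0.2546] tilt [-1.0, 0.0, 0.0015] SPIN rad -0.0024 | offset after spin [0.0006, -0.0004, -0.0003] now [0.0006, -0.0004, -0.0003] F [-1.7, -3.2, 8.8] M [-0.37, 0.48, 0.15] open 36.4
t 15.95 yaw -64.39 pos [0.5605, 0.0511, 0.2546] tilt [-1.0, 0.0001, 0.0016] SPIN rad -0.0174 | offset after spin [0.0006, -0.0004, -0.0003] now [0.0006, -0.0004, -0.0003] F [-1.8, -1.7, 8.3] M [-0.39, 0.51, 0.14] open 35.8
```

```bash
S='python3 -c "
from h import *
from rig import bot
to(bot.read_state(),[.560,.0512,.254],-63.4)"'
python3 -m crank '[{"offset":[0,0,0],"spin":0.01},{"offset":[0,0,0],"spin":0}]' >/dev/null; eval "$S"
python3 -m crank '[{"offset":[0,0,0],"spin":0.01},{"offset":[0,0,0],"spin":0}]' >/dev/null; eval "$S"
python3 -m crank '[{"offset":[0,0,0],"spin":0.01},{"offset":[0,0,0],"spin":0}]' >/dev/null; eval "$S"
```

```text
t 16.15 yaw -64.96 pos [0.5605, 0.0511, 0.2546] tilt [-1.0, 0.0, 0.0016] SPIN rad -0.0272 | offset after spin [0.0006, -0.0004, -0.0003] now [0.0006, -0.0004, -0.0003] F [-1.8, -2.1, 7.7] M [-0.38, 0.42, 0.14] open 35.7
t 16.35 yaw -65.53 pos [0.5605, 0.0511, 0.2546] tilt [-1.0, 0.0, 0.0016] SPIN rad -0.0372 | offset after spin [0.0006, -0.0004, -0.0003] now [0.0006, -0.0004, -0.0003] F [-2.2, -1.7, 8.8] M [-0.39, 0.41, 0.14] open 35.7
t 16.55 yaw -66.11 pos [0.5605, 0.0511, 0.2546] tilt [-1.0, 0.0001, 0.0016] SPIN rad -0.0472 | offset after spin [0.0006, -0.0004, -0.0003] now [0.0006, -0.0004, -0.0003] F [-3.1, -2.1, 7.9] M [-0.4, 0.42, 0.16] open 36.0
```

```bash
S='python3 -c "
from h import *
from rig import bot
to(bot.read_state(),[.560,.0512,.254],-63.4)"'
python3 -m crank '[{"offset":[0,0,0],"spin":0.008},{"offset":[0,0,0],"spin":0}]' >/dev/null; eval "$S"
python3 -m crank '[{"offset":[0,0,0],"spin":0.008},{"offset":[0,0,0],"spin":0}]' >/dev/null; eval "$S"
python3 -c "
from h import *
from rig import bot
import pickle
p=bot.capture('wrist');cv2.imwrite('pics/w7.png',p['pixels']);pickle.dump(p,open('w7.pkl','wb'))"
```

```text
t 16.75 yaw -66.56 pos [0.5605, 0.0511, 0.2546] tilt [-1.0, 0.0001, 0.0016] SPIN rad -0.0552 | offset after spin [0.0006, -0.0004, -0.0003] now [0.0006, -0.0004, -0.0003] F [-1.2, -2.2, 9.7] M [-0.4, 0.42, 0.19] open 36.0
t 16.95 yaw -67.02 pos [0.5605, 0.0511, 0.2546] tilt [-1.0, 0.0001, 0.0016] SPIN rad -0.0632 | offset after spin [0.0006, -0.0004, -0.0003] now [0.0006, -0.0004, -0.0003] F [-2.4, -1.3, 8.5] M [-0.32, 0.45, 0.1] open 35.6
```

View pics/w7.png

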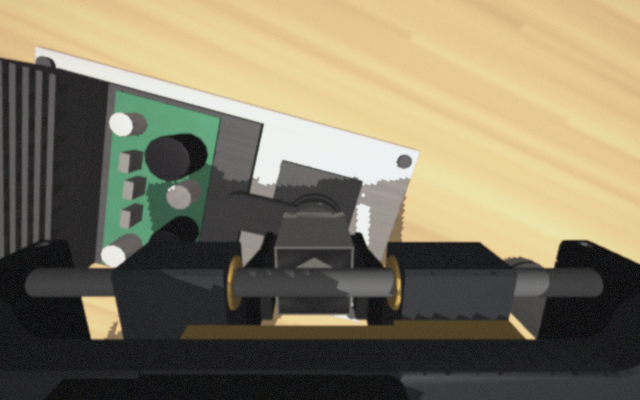

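```bash
S='python3 -c "
from h import *
from rig import bot
to(bot.read_state(),[.560,.0512,.254],-63.4)"'
python3 -m crank '[{"offset":[0,0,0],"spin":0.008},{"offset":[0,0,0],"spin":0}]' >/dev/null; eval "$S"
python3 -m crank '[{"offset":[0,0,0],"spin":0.008},{"offset":[0,0,0],"spin":0}]' >/dev/null; eval "$S"
python3 -m crank '[{"offset":[0,0,0],"spin":0.008},{"offset":[0,0,0],"spin":0}]' >/dev/null; eval "$S"
```

```text
t 17.2 yaw -67.48 pos [0.5605, 0.0511, 0.2546] tilt [-1.0, 0.0001, 0.0016] SPIN rad -0.0712 | offset after spin [0.0006, -0.0004, -0.0003] now [0.0006, -0.0004, -0.0003] F [-2.4, -1.2, 8.5] M [-0.35, 0.44, 0.22] open 35.9
t 17.4 yaw -67.94 pos [0.5605, 0.0511, 0.2546] tilt [-1.0, 0.0001, 0.0016] SPIN rad -0.0792 | offset after spin [0.0006, -0.0004, -0.0003] now [0.0006, -0.0004, -0.0003] F [-2.4, -1.8, 8.4] M [-0.42, 0.47, 0.12] open 35.8
t 17.6 yaw -68.38 pos [0.5605, 0.0511, 0.2546] tilt [-1.0, 0.0002, 0.0017] SPIN rad -0.087 | offset after spin [0.0006, -0.0004, -0.0003] now [0.0006, -0.0004, -0.0003] F [-2.1, -1.7, 8.6] M [-0.38, 0.4, 0.27] open 36.0
```

```bash
S='python3 -c "
from h import *
from rig import bot
to(bot.read_state(),[.560,.0512,.254],-63.4)"'
python3 -m crank '[{"offset":[0,0,0],"spin":0.006},{"offset":[0,0,0],"spin":0}]' >/dev/null; eval "$S"
python3 -m crank '[{"offset":[0,0,0],"spin":0.006},{"offset":[0,0,0],"spin":0}]' >/dev/null; eval "$S"
```

```text
t 17.8 yaw -68.7 pos [0.5605, 0.0511, 0.2546] tilt [-1.0, 0.0001, 0.0017] SPIN rad -0.0924 | offset after spin [0.0006, -0.0004, -0.0003] now [0.0006, -0.0004, -0.0003] F [-2.6, -1.6, 7.9] M [-0.34, 0.41, 0.32] open 35.6
t 18.0 yaw -69.03 pos [0.5605, 0.0511, 0.2546] tilt [-1.0, 0.0001, 0.0018] SPIN rad -0.0982 | offset after spin [0.0006, -0.0004, -0.0003] now [0.0006, -0.0004, -0.0003] F [-1.9, -1.3, 8.5] M [-0.3, 0.46, 0.33] open 35.4
```

```bash
S='python3 -c "
from h import *
from rig import bot
to(bot.read_state(),[.560,.0512,.254],-63.4)"'
python3 -m crank '[{"offset":[-0.0008,0,0],"spin":-0.015},{"offset":[0,0,0],"spin":0}]' >/dev/null; eval "$S"
python3 -m crank '[{"offset":[0,0,0],"spin":0},{"offset":[0,0,0],"spin":0},{"offset":[0,0,0],"spin":0},{"offset":[0,0,0],"spin":0}]' 0.05 >/dev/null; eval "$S"
```

```text
t 18.2 yaw -68.27 pos [0.5605, 0.0511, 0.2547] tilt [-1.0, 0.0002, 0.0012] SPIN rad -0.0849 | offset after spin [0.0007, -0.0004, -0.0004] now [0.0007, -0.0004, -0.0003] F [-0.4, -2.6, 4.3] M [-0.58, 0.25, 0.07] open 35.6
t 18.6 yaw -68.31 pos [0.5603, 0.0517, 0.2542] tilt [-1.0, -0.0002, -0.0004] SPIN rad -0.0858 | offset after spin [0.0002, -0.0005, 0.0003] now [0.0002, -0.0004, 0.0003] F [-0.4, -0.3, -0.1] M [-0.05, -0.05, -0.02] open 48.7
```

```bash
python3 -m crank '[{"offset":[-0.005,0,0],"spin":0},{"offset":[-0.01,0,0],"spin":0},{"offset":[-0.015,0,0],"spin":0},{"offset":[-0.03,0,0],"spin":0},{"offset":[-0.04,0,0],"spin":0},{"offset":[-0.03,0,0],"spin":0},{"offset":[0,0,0],"spin":0},{"offset":[0,0,0],"spin":0}]' | egrep 'pos|force'
python3 - <<'E'
from rig import bot
from h import *
import pickle
for n in ["wrist","scene"]:
    p=bot.capture(n);pickle.dump(p,open(n+"8.pkl","wb"));cv2.imwrite(f"pics/{n}8.png",p["pixels"])
E
```

```text
position: [0.5601, 0.0516, 0.3858]
force: [-0.2, -0.2, -1.1]
```

View pics/wrist8.png

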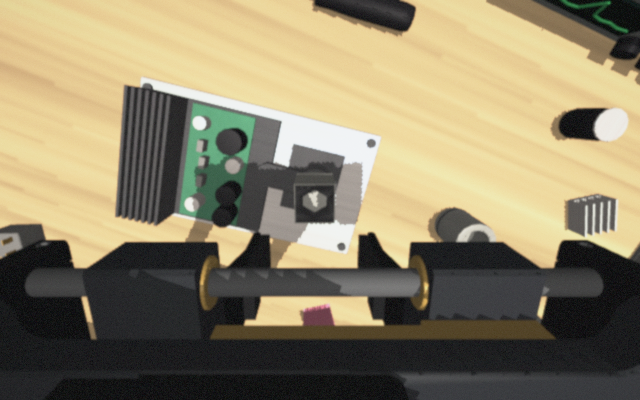

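View pics/scene8.png

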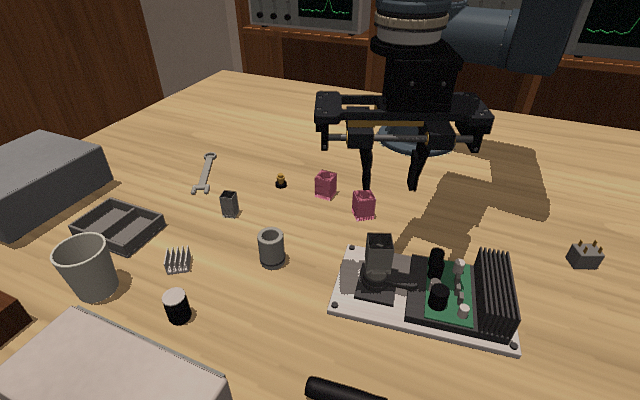

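```bash
python3 -m crank '[{"offset":[0,-0.03,-0.03],"spin":0},{"offset":[0,-0.03,-0.03],"spin":0},{"offset":[0,-0.03,-0.03],"spin":0},{"offset":[0,-0.03,-0.03],"spin":0},{"offset":[0,-0.03,-0.03],"spin":0},{"offset":[0,-0.03,-0.03],"spin":0},{"offset":[0,0,0],"spin":0},{"offset":[0,0,0],"spin":0}]' | egrep 'pos|force'
python3 - <<'E'
from rig import bot
from h import *
import pickle
p=bot.capture("top");pickle.dump(p,open("top9.pkl","wb"));cv2.imwrite("pics/top9.png",p["pixels"])
cv2.imwrite("pics/c9.png",cv2.resize(p["pixels"][110:220,140:300],None,fx=5,fy=5,interpolation=cv2.INTER_CUBIC))
for n,c in [("wrist8",(.558,.051)),("scene8",(.562,.051)),("top9",(.558,.0517))]:
    p=pickle.load(open(n+".pkl","rb"));d=p["depth"];m=d>0
    v,u=np.nonzero(m);W=world(p,m)
    def R(l,c,h,rad=.035):
        s=(np.hypot(W[:,0]-c[0],W[:,1]-c[1])<rad)&(abs(W[:,2]-h)<.004)
        if s.sum()<20: print(n,l,s.sum());return
        X=atz(p,np.stack([u[s],v[s]],-1),h)[:,:2]*1000
        r=cv2.minAreaRect(X.astype(np.float32));print(n,l,s.sum(),np.round(r[0],1),np.round(r[1],1),round(r[2],1),"z",np.median(W[s,2]).round(4))
    R("socket",c,.106);R("small",(.487,-.272),.05);R("round",(.5695,-.1287),.062)
E
```

```text
position: [0.3256, 0.1525, 0.3838]
force: [0.8, 0.3, -0.2]
wrist8 socket 1174 [557.7  51.5] [36.6 35.7] 21.6 z 0.1063
wrist8 small 0
wrist8 round 397 [ 579.4 -123.6] [20.3 43.8] 21.6 z 0.0619
scene8 socket 392 [561.9  50.8] [42.2 36.7] 21.7 z 0.1066
scene8 small 125 [ 489.6 -272.7] [32.3 29.3] 10.9 z 0.0506
scene8 round 276 [ 573.2 -129.1] [44.5 43.4] 23.7 z 0.0623
top9 socket 319 [558.2  51.8] [37.1 36. ] 21.9 z 0.1055
top9 small 171 [ 486.9 -271.6] [25.7 26.9] 13.1 z 0.0492
top9 round 271 [ 569.1 -127.9] [42.1 40.7] 88.9 z 0.061
```

View pics/top9.png

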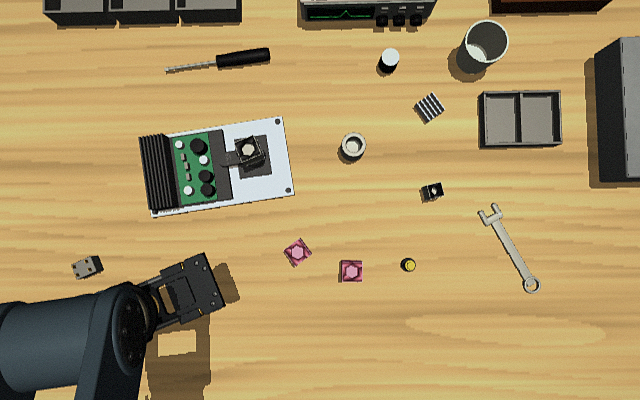

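View pics/c9.png

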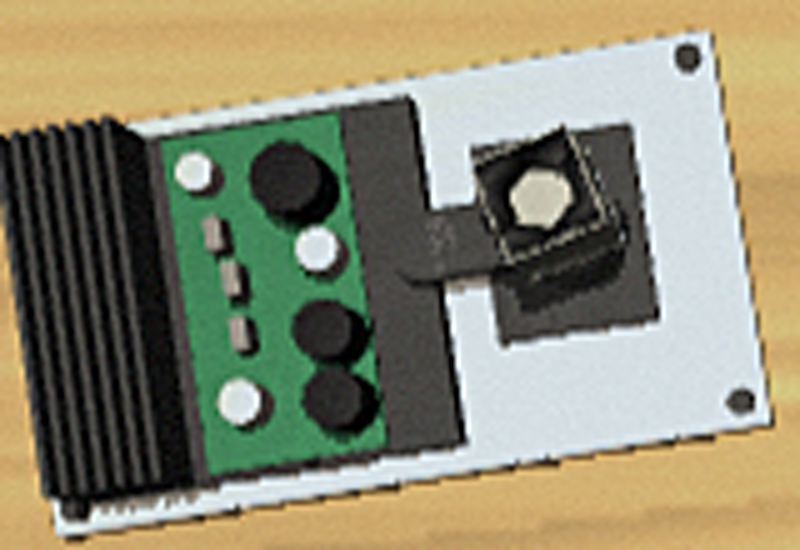

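```bash
python3 -c "
from rig import bot
print(bot.hand_in(), bot.read_state()['time_s'])"
```

```text
the job is handed in; nothing more can be done
the job is handed in; nothing more can be done
```

The job is handed in: the large plain-steel socket is pushed home on the square drive, and the clamp is turned clockwise to its end stop. The socket is released and left on the drive.

- **Pressing on:** I picked the socket up by its flats and pushed it on in 1 mm steps. The ball resisted at about 7 N, then let go. It stopped hard on the shoulder, and I pressed it there at about 16–18 N, well under the 45 N limit.
- **Turning:** The twisting moment rose from about 0.15 to 0.33 N m at the end, which I took as the stop. I eased it off before opening the fingers.
- **Seating after release:** The socket's top measured 105.5–106.6 mm above the bench in the three cameras, against 106 mm for fully home. That spread is camera error, so the 1.11 mm limit rests partly on having felt the shoulder.
- **Clamp angle:** The socket turned about 73°. After allowing for play on the drive, the clamp is at about 1.2–1.25 rad. The top picture shows the cam over the amplifier's edge.
- **Other sockets:** The small and round sockets measured within about 1 mm of where they stood. The gripper is clear, with forces near zero.
- **Disagreement:** The cameras differed by 2–4 mm on x positions. I lined the socket up using the wrist camera's relative view, and it went on without catching.

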